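Seat a hinge leaf and hold the cabinet door with its knuckles in line

ROBOT

A 6-joint arm with a two-finger parallel gripper is mounted at the origin on the work surface. World frame = base frame: x ahead of the robot, y to its left, z up, the work surface at z = 0. Lengths are in mm, angles in rad, forces in N, time in s.
With the tool pointing down it reaches from about 400 to 825 mm from the base axis. Payload 7 kg.
Tool frame: the origin (TCP) lies on the centre line of the jaws, within the pads' length; the fingertips stand 25 mm ahead of it and the grasp point (between the pads) lies 6 mm ahead of it; z points along the fingers, y is the line along which they close (so a half turn about z gives the same grasp; the last joint's range is limited). The gripper opens to 88 mm and grips with 3 to 60 N. Pads are 19 mm wide; open, the fingers measure 130 mm over their backs; the gripper's body (78 mm by 193 mm) begins 47 mm behind the grasp point.
Start: joints at [-1.027, 0.359, 0.012, 0, -1.224, -0.288], TCP at [170.762, -653.02, 251.561] pointing down, gripper open.
Joint ranges: [-3.07, 3.07], [-1.43, 2.12], [-1.02, 1.25], [-3.03, 1.67], [-3.05, -0], [-3.03, 3.03]. Speed limits (rad/s): [2.39, 2.39, 3.01, 3.14, 3.14, 3.14].

INTERFACE

Orientations are given as a rotation vector (axis times angle).
In Python, from rig import manip, eyes, job gives the robot as it stands.
- The arm moves only by the tool arm_command, never from a script. Its argument "motion" is a list of rows, each a list of 4 numbers: the shift along the tool's x, y, z normalised to -1 to 1, where 1 is 0.25 m, then the turn about the tool's z normalised to -1 to 1, where 1 is 120 degrees. A call has 1 to 12 rows; each row is the pose to reach, as a shift and turn from the pose commanded when the call began, along the tool's axes at that moment; what a row does not reach only later rows make up. A row lasts 1/10 s, in which the tool goes at most 50 mm and 8.59 degrees, less where a joint would pass 70% of its speed; a pose out of reach is approached as far as the arm can. A call with a number of a shift or a turn outside -1 to 1 is refused whole. A call with a gripper value outside its range is refused whole. "hand" is the gripper's target within -1 to 1 (shut at 1, half-way at 0, fully open at -1), set as the call begins (left out, the last holds). The fingers move at their own pace and stop on an object; the grip force is fixed at half the most. Time passes only in rows, so rows that repeat a pose let the fingers close. It gives the time, the measured TCP pose, the force, the opening and the grip force at its end, in the units of the state.
- manip.read_state(): the state, without advancing time (a new reading comes with each control period).
- eyes.grab_frame(name): name is "scene" or "top" or "wrist"; returns a dict with "color" (480x640x3 uint8, red, green, blue), "fx", "fy", "cx", "cy" (pixels), "cam_to_world" (4x4, takes a point from camera to world coordinates). Camera axes: x right, y down, z forward; pixel columns grow to the right and rows downward; lengths in mm; the calibration is good to about 2 mm. The wrist camera is an equidistant fisheye: a pixel r from the principal point sees the ray r / f radians off the axis. A picture is of the moment at which its call begins. There is no depth.
- job.hand_in(): hands the job in; it is judged then, once.
The state is a dict: "time": time; "joint_positions": joint angles; "dq": joint speeds; "joint_efforts": joint torques, N m; "ee_pos": TCP position; "orientation": TCP orientation; "contact_force": force on the tool from outside, world axes, zero at the start; "wrist_torque": the same for the moment, N m; "opening": finger opening in mm; "grip_force": force on a finger pad.
Only numpy, scipy, OpenCV 4.12 (cv2) and the standard library are available. Lean on these libraries where they do the work, as an engineer would, in place of code of your own. Each camera call takes 0.05 s, during which the arm holds its last target. There are 200 camera calls.

TASK

The small cabinet lies on its back and its door is to be hung: lay the loose hinge leaf on the cabinet's wooden hinge post, its two holes over the two locating pins and its knuckle out over the post's outer edge, until it sits flush, and let go of it. Then lift the door out of its packing cradle and, keeping it upright with its hinge edge down, lower its two knuckles one on either side of the seated leaf's knuckle until the three bores make one straight line, without striking or forcing them. Finish while still holding the door there in the gripper, its weight off the hinge and the cabinet, so that a helper can slide the pin in; leave the pin, tools and fittings where they lie.

Things in the scene. Friction and masses are not known exactly. Their poses are not given: they have to be found in the camera images.
- cabinet: Jewellery-cabinet carcass on its back, open side up, fixed; x -12 to 106, y -75 to 75, 60 mm high. Its -x side is the hinge post, a solid light-wood bar 24 mm wide (x -12 to 12), the full 150 mm long; the other walls are white, 12 mm thick, the space between open, 54 mm deep. Origin on the table under the middle between the pins; x points from the post into the cabinet (-x: outer side), y along the post, z up.
- post_top (a point): Point on the top face of the hinge post midway between its two locating pins, 60 mm above the table; axes as the cabinet's. The pins are upright steel, 6 mm across with rounded tips, 12 mm high above this face, at y +30 and -30 mm from this point. The seated leaf's origin lies here, its axes along the cabinet's, its knuckle hanging free outside the post.
- hinge_leaf: Loose steel hinge leaf, 140 g, lying flat, z up. Origin on its underside midway between its two 8 mm holes (x 0, y +-30 mm). Plate 90 mm long (y), x -13.5 to 15 mm, 5 mm thick. One knuckle on the -x edge: barrel 16 mm across, y -15 to 15 mm, z 0 to 16 mm, so 48 mm across there (x -33 to 15). The knuckle can be pinched across its 16 mm, above the plate.
- leaf_bore (a point): Centre of the loose leaf's knuckle bore (10 mm bore along y), 25 mm to -x and 8 mm up from the leaf's origin; axes as the leaf's.
- door: White door, 0.3 kg, upright in the cradle, hinge edge down. Origin in the middle of the slab's lower edge, z up. Slab 16 mm thick (x -8 to 8), 150 mm long (y), 120 mm high (z 0 to 120), grippable across its thickness at the top. On its +x (inner) face a steel leaf (to x 13, z 28, y +-45 mm) with two knuckles below the edge: barrels 16 mm across at y -45 to -18 and 18 to 45 mm, 36 mm apart.
- door_bore (a point): Midpoint between the door's two knuckles on their bore axis (10 mm bores along y), 16 mm to +x and 12 mm below the door's origin; axes as the door's. With the bores in line it lies on point leaf_bore, the door's axes along the leaf's, the slab outside the post.
- cradle: Grey packing cradle fixed to the table, 90 mm (x) by 160 mm (y): two slotted end blocks 72 mm high (y beyond +-54 mm) hold the door's ends in slots 19 mm wide along y, whose floor is 30 mm above the table; open in between. Origin on the table under the middle of the slots; the door stands with its axes along the cradle's.
- screwdriver: Bystander, not to be disturbed: red plastic screwdriver, lying loose on the table.
- mallet: Bystander, not to be disturbed: grey nylon mallet with a wooden handle, lying loose on the table.
- hex_key: Bystander, not to be disturbed: L-shaped steel hex key, 83 by 31 mm, 6 mm thick, lying loose on the table.
- cam_lock: Bystander, not to be disturbed: zinc cam lock, a disc 15 mm across and 12 mm high, lying loose on the table.
- parts_tray: Bystander, not to be disturbed: clear acrylic parts tray, 110 by 160 by 28 mm, lying loose on the table.
- hinge_pin: Bystander, not to be disturbed: loose steel hinge pin, 6 mm across and 105 mm long, which a helper will slide in afterwards, lying loose on the table.
Not all that is in view belongs to the job. There is more than one size of the hinge_leaf; the job needs the smaller. What is shaped like the door but blue is not meant.

How it is judged:
By the outcome, as a careful person would: the job done as asked, in the order asked, and still so for the second after the job is handed in, while the arm keeps its last pose, push and grip.
It also fails if it takes over 64 s, if anything falls off the work surface, if the arm or the gripper's body presses on something with over 40 N, if the wrist force passes 120 N, or if a joint passes its speed limit or range.

## Working session

There is one attempt and no reset: what is moved stays moved. The work goes in short steps, Python scripts to look and compute and a tool call to move; the robot and the scene stay as the last step left them, time stands still between calls to the robot, and variables do not carry over. Pictures are saved under pics/ and viewed, at most 10 in all, crops included, and the job is handed in when it is done.

Besides the shell and the picture viewer there is one more tool, called after "Call:" as a command line: name --pt "numbers of a row" for each row, then --argument value for the rest. arm_command: Moves the arm, as the interface text tells. Scaled input: -1 to 1 covers 0.25 m each way for a shift and 120 degrees each way for a turn. Its arguments: {"type":"object","properties":{"motion":{"type":"array","items":{"type":"array","items":{"type":"number"}}},"hand":{"type":"number"}},"required":["motion"]}

```bash
mkdir -p pics
cat > h.py <<'E'
import numpy as np, cv2
from rig import manip, eyes, job
def grab(n,save=None):
    f=eyes.grab_frame(n)
    if save: cv2.imwrite(f'pics/{save}.png',cv2.cvtColor(f['color'],cv2.COLOR_RGB2BGR))
    return f
def ray(f,u,v,fish=False):
    T=np.array(f['cam_to_world']); a=(u-f['cx'])/f['fx']; b=(v-f['cy'])/f['fy']
    if fish:
        r=np.hypot(a,b); s=np.sin(r)/r if r>1e-9 else 1; d=np.array([a*s,b*s,np.cos(r)])
    else: d=np.array([a,b,1.])
    return T[:3,3],T[:3,:3]@d
def onz(f,u,v,z,fish=False):
    o,d=ray(f,u,v,fish); return o+d*(z-o[2])/d[2]
def proj(f,p,fish=False):
    T=np.array(f['cam_to_world']); c=T[:3,:3].T@(np.array(p,float)-T[:3,3])
    if fish:
        t=np.arctan2(np.hypot(*c[:2]),c[2]); k=t/np.hypot(*c[:2]); return np.array([f['cx']+f['fx']*c[0]*k,f['cy']+f['fy']*c[1]*k])
    return np.array([f['cx']+f['fx']*c[0]/c[2],f['cy']+f['fy']*c[1]/c[2]])
E
python3 - <<'E'
from h import *
for n in ['top','scene']:
    f=grab(n,n+'0'); print(n,f['fx'],f['cx'],f['cy'],np.round(f['cam_to_world'],3).tolist())
s=manip.read_state();print(s['time'],s['ee_pos'],s['orientation'],s['opening'])
E
```

```text
top 565.0747903548836 315.90769746646396 232.68980553204992 [[-0.016, -0.998, 0.053, 417.087], [-1.0, 0.016, -0.002, 21.737], [0.001, -0.053, -0.999, 1544.462], [0.0, 0.0, 0.0, 1.0]]
scene 597.6788695667619 313.8997807178957 232.36277769150786 [[0.821, 0.474, -0.318, 943.474], [0.57, -0.678, 0.463, -587.627], [0.004, -0.561, -0.827, 1198.276], [0.0, 0.0, 0.0, 1.0]]
0.1 [ 170.69200825 -652.65572191  250.71575975] [ 4.00484763e-01 -3.11567098e+00 -2.26294222e-03] 87.21654542905485
```

View pics/top0.png

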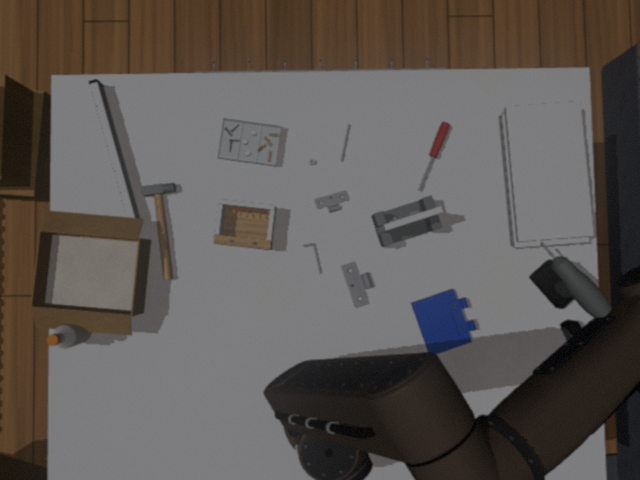

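View pics/scene0.png

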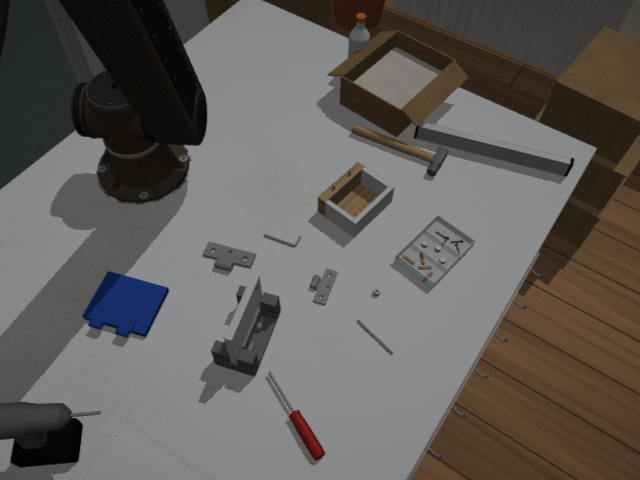

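Top view: two leaf-like plates at (332,201), smaller, and (356,283), larger. The white door is in the cradle at (410,222), the blue decoy door lies at (443,320), and the cabinet is at (247,227) with its hinge post at the lower edge (v≈240). The smaller leaf at (332,201) fits the description, so I'll confirm it in a crop.

Run:
```python
from h import *
t=cv2.imread('pics/top0.png'); s=cv2.imread('pics/scene0.png')
A=cv2.resize(t[170:330,300:460],(600,600),interpolation=cv2.INTER_CUBIC)[:600,:400]
a=cv2.resize(t[180:315,305:385],None,fx=4,fy=4,interpolation=cv2.INTER_CUBIC)[:300*2,:320]
b=cv2.resize(s[265:385,200:345],None,fx=3.3,fy=3.3,interpolation=cv2.INTER_CUBIC)[:390,:478]
c=cv2.resize(t[192:252,365:460],None,fx=3.3,fy=3.3,interpolation=cv2.INTER_CUBIC)
o=np.zeros((600,800,3),np.uint8); o[:a.shape[0],:320]=a; o[:b.shape[0],322:322+b.shape[1]]=b; o[395:395+c.shape[0],322:322+c.shape[1]]=c
o=np.clip(o*1.8,0,255).astype(np.uint8)
cv2.imwrite('pics/crop1.png',o)
f=grab('top'); hsv=cv2.cvtColor(f['color'],cv2.COLOR_RGB2HSV)
g=cv2.cvtColor(f['color'],cv2.COLOR_RGB2GRAY)
print(g[150,400],g[198,325],g[270,350],g[225,410],hsv[240,230],hsv[241,245])
# leaves: darker than table
for nm,(u0,u1,v0,v1) in dict(small=(310,355,185,220),big=(335,385,255,312)).items():
    m=(g[v0:v1,u0:u1]<np.median(g[v0:v1,u0:u1])*0.82).astype(np.uint8)
    cs,_=cv2.findContours(m,0,2); k=max(cs,key=cv2.contourArea); k=k+np.array([u0,v0])
    P=np.array([onz(f,u,v,5)[:2] for u,v in k[:,0]],np.float32); print(nm,cv2.minAreaRect(P),cv2.contourArea(P))
```

```text
124 94 119 56 [12 30 86] [ 16  97 110]
small ((579.4078369140625, -27.919124603271484), (46.95072937011719, 91.43466186523438), 14.81771469116211) 2819.98810577135
big ((360.9441223144531, -99.01551055908203), (120.07756042480469, 70.1432876586914), 18.30493927001953) 5578.137261412456
```

View pics/crop1.png

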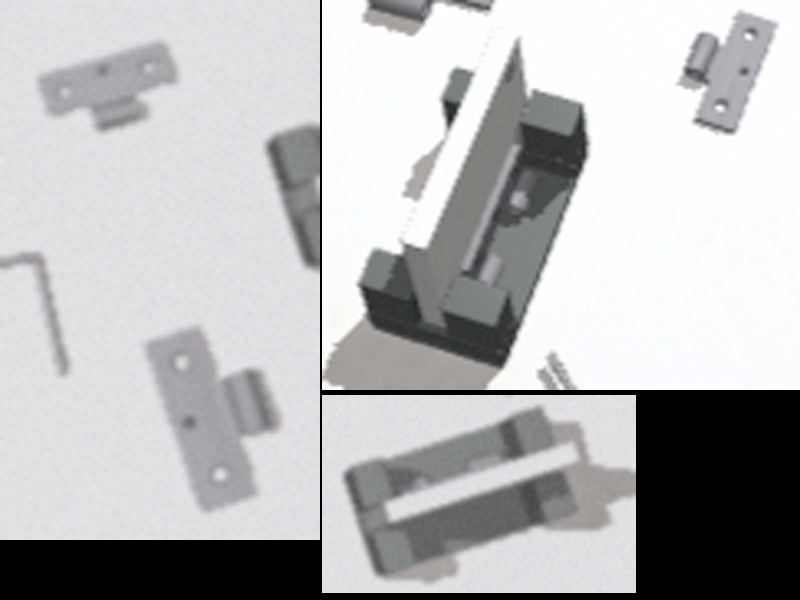

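The crop confirms it: the smaller leaf (measured 47×91 mm) is at top (332,201) and is the one meant. The door's knuckles face world +x. Now I'll move over the leaf.

Call:
arm_command --pt "-0.716 0.668 0 0" --pt "-0.716 0.668 0 0" --pt "-0.716 0.668 0 0" --pt "-0.716 0.668 0 0" --pt "-0.716 0.668 0 0" --pt "-0.716 0.668 0 0" --hand -1

```text
time: 0.75
ee_pos: [303.8, -442.6, 252.0]
orientation: [-0.407, 3.114, 0.0]
contact_force: [-0.3, -1.4, 0.9]
opening: 87.5
grip_force: 0.0
```

Call:
arm_command --pt "-0.716 0.668 0 0" --pt "-0.716 0.668 0 0" --pt "-0.716 0.668 0 0" --pt "-0.716 0.668 0 0" --pt "-0.716 0.668 0 0" --pt "-0.716 0.668 0 0"

```text
time: 1.35
ee_pos: [434.9, -236.1, 251.6]
orientation: [-0.408, 3.114, 0.0]
contact_force: [0.4, -0.1, 0.3]
opening: 87.7
grip_force: 0.0
```

Call:
arm_command --pt "-0.716 0.668 0 -0.752" --pt "-0.716 0.668 0 -0.752" --pt "-0.716 0.668 0 -0.752" --pt "-0.716 0.668 0 -0.752" --pt "-0.716 0.668 0 -0.752" --pt "-0.716 0.668 0 -0.752" --pt "-0.716 0.668 0 -0.752" --pt "-0.716 0.668 0 -0.752" --pt "-0.716 0.668 0 -0.752" --pt "-0.716 0.668 0 -0.752" --pt "-0.716 0.668 0 -0.752" --pt "-0.716 0.668 0 -0.752"

```text
time: 2.55
ee_pos: [563.4, -33.1, 251.3]
orientation: [2.491, -1.914, -0.001]
contact_force: [0.2, 0.5, -0.7]
opening: 87.1
grip_force: 0.0
```

Run:
```python
from h import *
from scipy.spatial.transform import Rotation as R
s=manip.read_state(); M=R.from_rotvec(s['orientation']).as_matrix()
print(s['time'],s['ee_pos'],np.round(M,4).tolist(),np.round(s['joint_positions'],3),s['contact_force'])
f=grab('wrist','w1'); T=np.array(f['cam_to_world']); print(f['fx'],f['cx'],f['cy'],np.round(M.T@(T[:3,3]-s['ee_pos']),1),np.round(M.T@T[:3,:3],3).tolist())
```

```text
2.55 [563.43987734 -33.14192386 251.28184794] [[0.2574, -0.9663, -0.0006], [-0.9663, -0.2574, -0.0002], [0.0, 0.0006, -1.0]] [ 0.288  0.178 -0.236 -0.    -1.157 -0.028] [ 0.24100239  0.54490025 -0.69215017]
371.64829954431775 323.3968376733531 238.64915549523184 [  83.3   -0.7 -133.6] [[0.0, -0.952, -0.306], [1.0, 0.0, 0.001], [-0.001, -0.306, 0.952]]
```

View pics/w1.png

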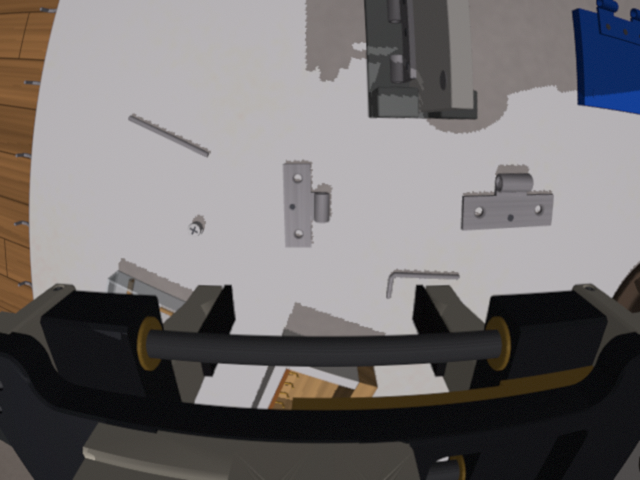

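The wrist view shows the leaf at (298,207) with holes at (298,178) and (298,234), the knuckle at (322,207), and the cabinet post with its pins below, between the fingers. Measuring the leaf now.

```bash
cat >> h.py <<'E'
from scipy.spatial.transform import Rotation as Ro
def leafpose(f,tcp,M,roi,z=5.):
    u0,u1,v0,v1=roi; g=cv2.cvtColor(f['color'],cv2.COLOR_RGB2GRAY)[v0:v1,u0:u1]
    k=8; G=cv2.resize(g,None,fx=k,fy=k,interpolation=cv2.INTER_CUBIC)
    th,m=cv2.threshold(G,0,255,cv2.THRESH_BINARY_INV|cv2.THRESH_OTSU)
    cs,h=cv2.findContours(m,cv2.RETR_CCOMP,2); i=max(range(len(cs)),key=lambda i:cv2.contourArea(cs[i]))
    H=[]
    for j,c in enumerate(cs):
        if h[0][j][3]==i and cv2.contourArea(c)>k*k*8:
            mm=cv2.moments(c); p=np.array([mm['m10'],mm['m01']])/mm['m00']; p=(p+.5)/k-.5+[u0,v0]
            H.append((cv2.contourArea(c)/k/k,p,onz(f,*p,z,True)))
    return th,H,(cs[i][:,0]+.5)/k-.5+[u0,v0]
def tool(s): return np.array(s['ee_pos']),Ro.from_rotvec(s['orientation']).as_matrix()
E
python3 - <<'E'
from h import *
s=manip.read_state(); p,M=tool(s); f=grab('wrist')
th,H,C=leafpose(f,p,M,(270,345,150,260),5)
print(th)
for h in H: print(h)
P=np.array([onz(f,u,v,5,True)[:2] for u,v in C],np.float32); print(cv2.minAreaRect(P))
a,b=[h[2] for h in H][:2]; c=(a+b)/2; d=a-b; d=d if d[1]>0 else -d
th=np.arctan2(-d[0],d[1]); print('c',c,'yaw',np.degrees(th),'L',np.linalg.norm(d))
ex=np.array([np.cos(th),np.sin(th),0]); kn=c-25*ex; kn[2]=0
q=M.T@(kn-p); print('knuckle tool',q,'norm',q/250,'tool y yaw',np.degrees(np.arctan2(M[1,1],M[0,1]))-180)
# local x extents of outline
L=(P-c[:2])@np.array([[np.cos(th),-np.sin(th)],[np.sin(th),np.cos(th)]]); print(L.min(0),L.max(0))
E
```

```text
154.0
(20.0234375, array([298.88599785, 231.94891241]), array([580.97577428,   4.03692905,   5.        ]))
(22.7890625, array([297.56050023, 176.50386384]), array([596.5794399 , -53.57547104,   5.        ]))
((579.2697143554688, -28.026416778564453), (50.822792053222656, 94.4871597290039), 15.434020042419434)
c [588.77760709 -24.769271     5.        ] yaw 15.154352746619459 L 59.68804759375307
knuckle tool [ -1.38304905  -1.71291388 251.33827559] norm [-0.0055322  -0.00685166  1.0053531 ] tool y yaw -345.24247008808294
[-35.35817022 -47.88018317] [15.58686442 46.58179163]
```

Call:
arm_command --pt "-0.0055 -0.0069 0 -0.0033" --pt "-0.0055 -0.0069 0.2 -0.0033" --pt "-0.0055 -0.0069 0.4 -0.0033" --pt "-0.0055 -0.0069 0.6 -0.0033" --pt "-0.0055 -0.0069 0.72 -0.0033" --pt "-0.0055 -0.0069 0.8 -0.0033" --pt "-0.0055 -0.0069 0.84 -0.0033" --pt "-0.0055 -0.0069 0.84 -0.0033" --pt "-0.0055 -0.0069 0.84 -0.0033" --hand 0.1

```text
time: 3.55
ee_pos: [565.6, -30.5, 42.4]
orientation: [-2.497, 1.906, -0.001]
contact_force: [0.5, 0.2, 0.3]
opening: 39.6
grip_force: 0.0
```

Run:
```python
from h import *
s=manip.read_state(); p,M=tool(s); f=grab('wrist','w2'); print(p,s['opening'],s['contact_force'],np.degrees(np.arctan2(M[1,1],M[0,1]))+180)
```

```text
[565.57545851 -30.54565375  42.41818598] 39.62016302439674 [0.5367268  0.17352755 0.28162415] 15.291933786521213
```

View pics/w2.png

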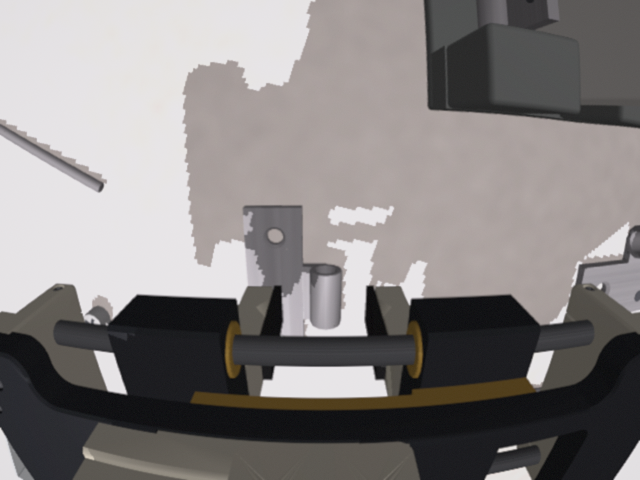

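The wrist view shows the jaws straddling the knuckle at (325,295), with one hole visible at (275,235). Going down to the pinch height and closing.

Call:
arm_command --pt "0 0 0.02 0" --pt "0 0 0.04 0" --pt "0 0 0.04 0" --pt "0 0 0.04 0"

```text
time: 4.0
ee_pos: [564.8, -30.7, 31.6]
orientation: [2.497, -1.906, -0.0]
contact_force: [0.1, 0.2, -0.5]
opening: 39.5
grip_force: 0.0
```

Call:
arm_command --pt "0 0 0 0" --pt "0 0 0 0" --pt "0 0 0 0" --pt "0 0 0 0" --pt "0 0 0 0" --pt "0 0 0 0" --pt "0 0 0 0" --hand 1

```text
time: 4.7
ee_pos: [564.9, -30.7, 31.6]
orientation: [-2.497, 1.906, -0.0]
contact_force: [-1.0, -0.6, 1.0]
opening: 14.5
grip_force: 30.0
```

Call:
arm_command --pt "0 0 -0.04 0" --pt "0 0 -0.2 0" --pt "0 0 -0.4 0" --pt "0 0 -0.6 0" --pt "0 0 -0.68 0" --pt "0 0 -0.68 0"

```text
time: 5.3
ee_pos: [566.6, -30.4, 206.3]
orientation: [-2.493, 1.902, -0.008]
contact_force: [0.1, -0.3, -1.9]
opening: 14.7
grip_force: 30.0
```

Run:
```python
from h import *
f=grab('top'); im=cv2.cvtColor(cv2.imread('pics/top0.png'),cv2.COLOR_BGR2RGB)
hsv=cv2.cvtColor(im,cv2.COLOR_RGB2HSV); u0,u1,v0,v1=205,285,195,260
m=cv2.inRange(hsv[v0:v1,u0:u1],(5,60,90),(25,255,255)); cs,_=cv2.findContours(m,0,2)
for c in sorted(cs,key=cv2.contourArea)[-3:]:
    P=np.array([onz(f,u+u0,v+v0,60)[:2] for u,v in c[:,0]],np.float32); print(cv2.contourArea(c),cv2.boundingRect(c),cv2.minAreaRect(P))
w=cv2.resize(im[190:265,200:290],None,fx=8,fy=8,interpolation=cv2.INTER_CUBIC)
g=grab('wrist')
W=np.vstack([np.hstack([cv2.resize(w,(400,333)),cv2.resize(g['color'],(400,333))])]); cv2.imwrite('pics/c2.png',cv2.cvtColor(W,cv2.COLOR_RGB2BGR))
s=manip.read_state(); print(s['ee_pos'],s['opening'],s['contact_force'],s['joint_positions'])
```

```text
0.0 (63, 16, 1, 2) ((553.2117919921875, 144.45352172851562), (2.644575834274292, 0.0), 179.35699462890625)
1.5 (28, 15, 2, 3) ((555.9620971679688, 235.34925842285156), (2.635436534881592, 5.2894744873046875), 89.54397583007812)
1210.0 (9, 16, 57, 38) ((509.58746337890625, 209.72811889648438), (146.6341094970703, 92.03868865966797), 82.99031829833984)
[564.38939578 -30.63105625 201.96729612] 15.001181993909423 [-0.80902842 -0.12895223 -1.86991983] [ 2.91627055e-01  2.17246551e-01 -3.04722918e-01 -6.34512397e-04
 -1.04804268e+00 -2.47347569e-02]
```

View pics/c2.png

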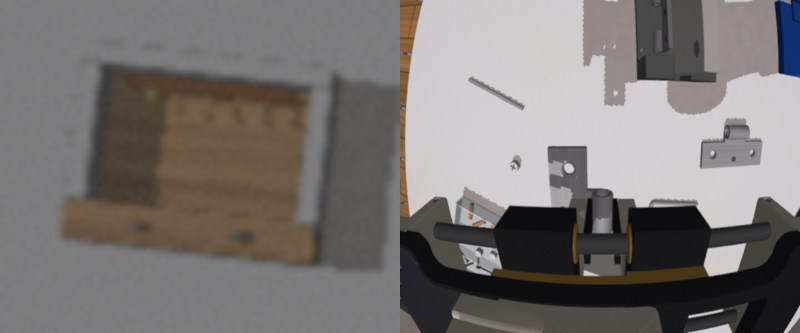

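The leaf is held. In the top crop the post pins show at (140,227) and (242,237), and the cabinet yaw is about -7°. Next I compute a viewing pose beside the pins.

Run:
```python
from h import *
f=grab('top'); a=onz(f,231.5,241.1,68); b=onz(f,254.5,243.4,68); c=(a+b)/2; d=a-b
yaw=np.arctan2(-d[0],d[1]); print(a,b,np.linalg.norm(d),np.degrees(yaw))
s=manip.read_state(); p,M=tool(s)
y=np.array([-np.sin(yaw),np.cos(yaw),0]); x=np.array([np.cos(yaw),np.sin(yaw),0])
t=c+100*y-5*x; t[2]=202; q=M.T@(t-p); print(t,q/250, np.degrees(np.arctan2(M[1,1],M[0,1]))+180)
```

```text
[476.33288538 240.05711061  68.        ] [469.37760537 180.00722977  68.        ] 60.451336694894785 -6.606846470207227
[479.39403537 309.94335187 202.        ] [-1.40370625 -0.03274909 -0.00375571] 15.270953438682596
```

Call:
arm_command --pt "-0.15 0 0 0" --pt "-0.35 0 0 0" --pt "-0.55 0 0 0" --pt "-0.75 0 0 0" --pt "-0.9 0 0 0" --pt "-0.95 0 0 0" --pt "-0.95 0 0 0"

```text
time: 6.15
ee_pos: [501.1, 199.6, 200.0]
orientation: [2.498, -1.901, -0.001]
contact_force: [1.0, -0.4, -2.2]
opening: 14.5
grip_force: 30.0
```

Call:
arm_command --pt "-0.12 0 0 0.05" --pt "-0.25 -0.033 0 0.1" --pt "-0.38 -0.033 0 0.15" --pt "-0.454 -0.033 0 0.182" --pt "-0.454 -0.033 0 0.182" --pt "-0.454 -0.033 0 0.182" --pt "-0.454 -0.033 0 0.182" --pt "-0.454 -0.033 0 0.182"

```text
time: 6.95
ee_pos: [480.5, 309.0, 201.4]
orientation: [2.09, -2.345, 0.0]
contact_force: [0.7, 0.4, -1.0]
opening: 14.7
grip_force: 30.0
```

Run:
```python
from h import *
s=manip.read_state(); p,M=tool(s); f=grab('wrist','w3'); print(s['time'],p,s['opening'],s['contact_force'],np.degrees(np.arctan2(M[1,1],M[0,1]))+180)
```

```text
6.95 [480.50108842 308.96181951 201.38031069] 14.728083490604579 [ 0.68588093  0.37277681 -1.04574403] 353.41338981419557
```

View pics/w3.png

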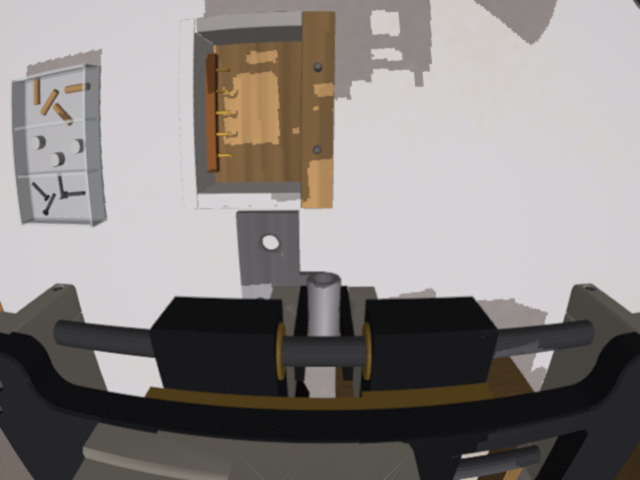

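The wrist view shows the pins at (318,67) and (317,150), and the held leaf's near hole at (270,242).

```bash
cat >> h.py <<'E'
def blob(f,u,v,r=9,dark=True,k=8):
    g=cv2.cvtColor(f['color'],cv2.COLOR_RGB2GRAY)[v-r:v+r+1,u-r:u+r+1]
    G=cv2.resize(g,None,fx=k,fy=k,interpolation=cv2.INTER_CUBIC)
    _,m=cv2.threshold(G,0,255,(cv2.THRESH_BINARY_INV if dark else 0)|cv2.THRESH_OTSU)
    cs,_=cv2.findContours(m,0,2); c=min((c for c in cs if cv2.contourArea(c)>k*k*6),key=lambda c:abs(cv2.pointPolygonTest(c,(G.shape[1]/2,G.shape[0]/2),True)) if cv2.pointPolygonTest(c,(G.shape[1]/2,G.shape[0]/2),True)<0 else -1)
    mm=cv2.moments(c); p=np.array([mm['m10'],mm['m01']])/mm['m00']; return (p+.5)/k-.5+[u-r,v-r],mm['m00']/k/k
E
python3 - <<'E'
from h import *
s=manip.read_state(); p,M=tool(s); f=grab('wrist')
A=blob(f,317,150,8); B=blob(f,318,67,8); Hh=blob(f,270,242,14,False); print(A,B,Hh)
a=onz(f,*A[0],69,True); b=onz(f,*B[0],69,True); h=onz(f,*Hh[0],p[2]-26.6,True)
d=a-b; yaw=np.arctan2(-d[0],d[1]); print(a,b,'L',np.linalg.norm(d),'yaw',np.degrees(yaw))
ty=np.degrees(np.arctan2(M[1,1],M[0,1]))-180; print('toolyaw',ty, 'hole in tool',M.T@(h-p),'nominal [30,-25,26.6]?')
E
```

```text
(array([317.13548205, 149.13678982]), 73.4296875) (array([317.4727842 ,  68.57810879]), 35.140625) (array([270.08146609, 241.9278919 ]), 171.8046875)
[477.86548199 244.55184181  69.        ] [470.91900422 186.9783848   69.        ] L 57.99100366390615 yaw -6.879719764986076
toolyaw -6.591044284458803 hole in tool [ 30.01859103 -24.81778066  26.60334287] nominal [30,-25,26.6]?
```

Call:
arm_command --pt "0.04 0 0.1 0.002" --pt "0.06 0 0.2 0.002" --pt "0.06 0 0.24 0.002" --pt "0.06 0 0.24 0.002" --pt "0.06 0 0.24 0.002"

```text
time: 7.55
ee_pos: [479.2, 295.7, 142.4]
orientation: [-2.086, 2.348, -0.001]
contact_force: [0.1, -0.3, -1.0]
opening: 14.4
grip_force: 30.0
```

Run:
```python
from h import *
s=manip.read_state(); p,M=tool(s); f=grab('wrist'); print(p)
w=[]
for z in [(477.9,245,70),(471,187,70)]: w.append(proj(f,z,True))
print(w)
u,v=[int(round(x)) for x in (w[0]+w[1])/2]
cr=f['color'][max(0,v-110):v+110, u-60:u+100]; print(u-60,max(0,v-110))
h,W=cr.shape[:2]; k=min(600/h,5); cv2.imwrite('pics/w4.png',cv2.cvtColor(cv2.resize(cr,None,fx=k,fy=k,interpolation=cv2.INTER_CUBIC),cv2.COLOR_RGB2BGR)); print(k); cv2.imwrite('pics/w4full.png',cv2.cvtColor(f['color'],cv2.COLOR_RGB2BGR))
```

```text
[479.18814476 295.67972738 142.44080498]
[array([315.83932366, 181.33050456]), array([315.65930674,  76.66075294])]
256 19
2.727272727272727
```

View pics/w4.png

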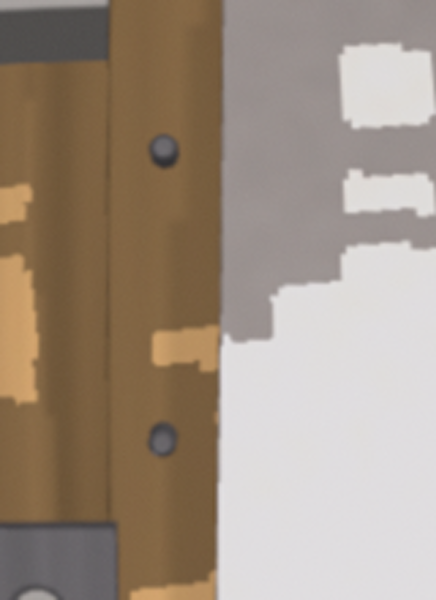

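The crop shows both pins clearly at full-image (316,74) and (315,180).

Run:
```python
from h import *
s=manip.read_state(); p,M=tool(s); f=grab('wrist')
P=[]
im=f['color'].astype(int)
for (u,v) in [(315,180),(316,74)]:
    r=10; c=im[v-r:v+r+1,u-r:u+r+1]; d=(c[...,0]-c[...,2]).astype(np.float32)  # grey pin: low R-B
    D=cv2.resize(d,None,fx=8,fy=8,interpolation=cv2.INTER_CUBIC); m=(D<22).astype(np.uint8)
    cs,_=cv2.findContours(m,0,2); k=max(cs,key=cv2.contourArea); x,y,w,h=cv2.boundingRect(k)
    mm=cv2.moments(k); q=np.array([mm['m10'],mm['m01']])/mm['m00']; q=(q+.5)/8-.5+[u-r,v-r]
    print(q,mm['m00']/64,w/8,h/8, d.min(),np.median(d)); P.append(q)
for z in (66,68,70):
    a,b=[onz(f,*q,z,True) for q in P]; d=a-b; yaw=np.arctan2(-d[0],d[1]); print(z,a[:2],b[:2],np.linalg.norm(d),np.degrees(yaw))
    c=(a+b)/2; ex=np.array([np.cos(yaw),np.sin(yaw),0]); ey=np.array([-ex[1],ex[0],0])
    t=c-25*ex; t[2]=p[2]; print('mid',c,'shift tool',M.T@(t-p)/250*1, (M.T@(t-p)))
Hh=blob(f,270,242,14,False); h=onz(f,*Hh[0],p[2]-26.6,True); print('hole',M.T@(h-p), p, 'toolyaw',np.degrees(np.arctan2(M[1,1],M[0,1]))+180)
```

```text
[315.44863464 179.09369585] 93.171875 10.0 11.875 -2.0 56.0
[315.91390381  73.3684321 ] 93.078125 10.25 11.75 -3.0 60.0
66 [478.27129978 244.65036088] [470.80536568 184.89579453] 60.21916946683311 -7.1218189479680145
mid [474.53833273 214.7730777   66.        ] shift tool [ 0.32409504  0.08071266 -0.00053072] [81.02375999 20.17816473 -0.13268085]
68 [478.19197202 244.35141333] [470.7970732  185.16538694] 59.64620900043834 -7.1218189479680225
mid [474.49452261 214.75840013  68.        ] shift tool [ 0.32417397  0.08087977 -0.00053106] [81.04349293 20.21994225 -0.13276377]
70 [478.11264427 244.05246578] [470.78878071 185.43497935] 59.07324853404353 -7.12181894796798
mid [474.45071249 214.74372257  70.        ] shift tool [ 0.3242529   0.08104688 -0.00053139] [81.06322588 20.26171978 -0.13284669]
hole [ 30.07456543 -24.7610192   26.59507284] [479.30758641 295.95753941 142.77676725] toolyaw 353.2391981490448
```

Call:
arm_command --pt "0.1 0.03 0 0.001" --pt "0.2 0.06 0 0.003" --pt "0.3 0.08 0 0.003" --pt "0.324 0.08 0 0.003" --pt "0.324 0.08 0.04 0.003" --pt "0.324 0.08 0.08 0.003" --pt "0.324 0.08 0.116 0.003" --pt "0.324 0.08 0.116 0.003" --pt "0.324 0.08 0.116 0.003"

```text
time: 8.55
ee_pos: [449.1, 217.3, 111.9]
orientation: [2.078, -2.354, 0.0]
contact_force: [-0.7, -0.6, -1.3]
opening: 14.9
grip_force: 30.0
```

Run:
```python
from h import *
s=manip.read_state(); p,M=tool(s); f=grab('wrist'); print(p,s['contact_force'],'toolyaw',np.degrees(np.arctan2(M[1,1],M[0,1]))-180)
print('expected pin tip px',proj(f,(470.8,185.2,71),True))
cr=f['color'][150:300,225:385]; cv2.imwrite('pics/w5.png',cv2.cvtColor(cv2.resize(cr,None,fx=4,fy=4,interpolation=cv2.INTER_CUBIC),cv2.COLOR_RGB2BGR))
```

```text
[449.07621015 217.31877631 111.89677625] [-0.71370488 -0.5804196  -1.2912151 ] toolyaw -7.119841651601291
expected pin tip px [272.54038318 234.53387253]
```

View pics/w5.png

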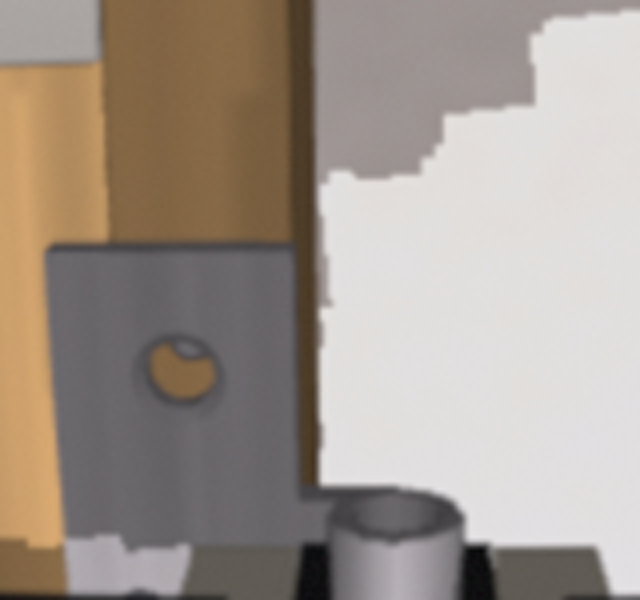

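The crop shows the hole at full-image (270.7,242.5), with the pin tip peeking at its upper rim near (272.5,237). I'll refine that numerically.

Run:
```python
from h import *
ps=[];ys=[];C=[]
for i in range(8):
    f=grab('wrist'); s=manip.read_state(); p,M=tool(s); ps.append(p); ys.append(np.degrees(np.arctan2(M[1,1],M[0,1]))%360-180); C.append(np.array(f['cam_to_world'])[:3,3])
print(np.mean(ps,0),np.std(ps,0),np.mean(ys),np.std(ys),np.mean(C,0),np.std(C,0))
p=np.mean(ps,0)
for b in [(470.8,185.17,p[2]+26.6),(478.2,244.35,p[2])]: print('pin in tool',M.T@(np.array(b)-p))
Hh=blob(f,271,242,12,False); print('hole px',Hh,'in tool',M.T@(onz(f,*Hh[0],p[2]-26.6,True)-p))
# outer dark hole ring/hole via R-B
im=f['color'].astype(int); c=im[228:258,255:288]; d=cv2.resize((c[...,0]-c[...,2]).astype(np.float32),None,fx=8,fy=8,interpolation=cv2.INTER_CUBIC)
m=(d>20).astype(np.uint8); cs,_=cv2.findContours(m,0,2); k=max(cs,key=cv2.contourArea); x,y,w,h=cv2.boundingRect(k); print('wood in hole u',255+x/8-.5,255+(x+w)/8-.5,'v',228+y/8-.5,228+(y+h)/8-.5)
# bright steel cap rows
print(im[234:242,264:282].sum(2)//3)
```

```text
[449.23050579 217.31097652 112.75943206] [0.05832892 0.1198791  0.08062568] -7.1389650394253685 0.008737213428639447 [439.52754624 134.83801584 246.22976754] [0.07176752 0.13225    0.15013059]
pin in tool [ 29.19865439 -25.40715555 -26.60376816]
pin in tool [-3.04332735e+01 -2.53802282e+01  1.62402631e-02]
hole px (array([269.92306855, 242.75885912]), 134.59375) in tool [ 29.73456344 -24.86912398  26.59592872]
wood in hole u 261.875 278.5 v 235.125 249.25
[[ 86  82  78  77  76  77  82  83  85  91  94  97 100 103 104 105 105 105]
 [ 79  78  80  80  74  77  88  90  86  83  81  86  94 101 103 104 105 104]
 [ 83  87  91  91  82  82  96 100  99  92  86  80  86  95 102 105 104 104]
 [ 94  97  98  97  90  83  90  99 100 100  94  82  77  84  95 102 105 105]
 [ 98 100 100  99  96  91  84  85  85  87  85  75  74  82  87  95 103 104]
 [ 99  99  99  98  99  96  91  85  79  78  80  80  84  84  83  92 102 105]
 [ 98  98  99  99  99 100  99  96  91  90  93  94  96  93  85  87  97 104]
 [ 99  99  99  98 100  99  99  99  99  99 101 101 100  97  88  85  92 103]]
```

Call:
arm_command --pt "-0.002 -0.002 0 0" --pt "-0.002 -0.002 0.01 0" --pt "-0.002 -0.002 0.02 0" --pt "-0.002 -0.002 0.028 0" --pt "-0.002 -0.002 0.036 0" --pt "-0.002 -0.002 0.042 0" --pt "-0.002 -0.002 0.046 0" --pt "-0.002 -0.002 0.05 0" --pt "-0.002 -0.002 0.05 0"

```text
time: 9.9
ee_pos: [449.6, 217.5, 100.0]
orientation: [2.079, -2.356, -0.0]
contact_force: [-0.3, -0.3, -1.5]
opening: 14.9
grip_force: 30.0
```

Run:
```python
from h import *
ps=[];F=[]
for i in range(3):
    f=grab('wrist'); s=manip.read_state(); p,M=tool(s); ps.append(p); F.append(s['contact_force'])
p=np.mean(ps,0);print(p,np.mean(F,0),s['wrist_torque'],s['opening'])
for b in [(470.8,185.17,p[2]),(478.2,244.35,p[2])]: print('pin in tool',M.T@(np.array(b)-p))
im=f['color'].astype(int); c=im[225:262,252:291]; cv2.imwrite('pics/w6.png',cv2.cvtColor(cv2.resize(f['color'][150:300,225:385],None,fx=4,fy=4,interpolation=cv2.INTER_CUBIC),cv2.COLOR_RGB2BGR))
Hh=blob(f,271,242,12,False); print('hole px',Hh,'in tool',M.T@(onz(f,*Hh[0],p[2]-26.6,True)-p))
print(im[232:254:1,258:284].sum(2)//3)
```

```text
[449.65097106 217.54177476 100.08202884] [-0.11885597  0.25807183 -1.5282505 ] [ 0.03214231  0.15192204 -0.02628461] 14.668558679303558
pin in tool [ 2.94873607e+01 -2.50141717e+01 -1.42902844e-03]
pin in tool [-3.01534960e+01 -2.49898911e+01  3.41614269e-03]
hole px (array([270.09303494, 241.40819489]), 46.3203125) in tool [ 30.2461655  -24.82285973  26.59850203]
[[105 102 102 102 103 102 101 101 102 100 101 101 103 106 107 109 107 105
  105 105 106 106 107 107 108 107]
 [106 104 103 102 102 100  96  95  93  91  91  91  93  97 100 104 105 106
  105 105 107 107 106 107 106 108]
 [105 103 102 102  99  92  89  83  80  79  77  78  79  82  86  91  95  99
  104 106 106 106 106 107 106 109]
 [106 104 101  99  91  85  81  79  74  73  73  74  77  77  77  80  82  87
   95 102 106 106 107 107 107 107]
 [104 103  97  90  83  82  84  81  75  71  75  79  81  79  79  78  75  79
   87  97 103 106 108 108 107 107]
 [104 100  92  85  82  89  92  86  75  75  83  87  89  88  86  82  78  76
   79  88  97 104 106 108 108 109]
 [103  96  87  83  85  93  93  85  77  82  92  97  98  97  94  88  81  78
   77
[... 965 characters left out ...]
94  98  97
   92  88  87  91  92 100 106 107]
 [103  99  96  98  94  86  75  76  82  90  95  95  96  95  97  98  91  83
   83  87  91  92  95 102 106 109]
 [105 101  98  97  97  92  83  77  76  78  83  87  86  85  83  79  77  78
   87  91  94  95  98 105 107 108]
 [105 102 101 100  98  98  94  87  81  78  77  79  76  77  74  75  78  86
   94  94  94  98 102 106 107 107]
 [105 105 103 100 100 100 100  96  92  89  88  87  87  84  85  88  92  94
   96  95  97 101 105 107 108 107]
 [106 104 103 102 100 101 100  98  99  99  98  98  99  97  97  99  99  97
   96  98 101 104 107 108 107 107]
 [106 105 104 102 102 100 101  98 101 101 102 102 103 105 104 102 102  99
   99 100 104 106 107 107 108 107]]
```

Call:
arm_command --pt "0 0 0.006 0" --pt "0 0 0.012 0" --pt "0 0 0.018 0" --pt "0 0 0.024 0" --pt "0 0 0.028 0" --pt "0 0 0.028 0" --pt "0 0 0.028 0"

```text
time: 10.75
ee_pos: [449.7, 217.5, 93.0]
orientation: [2.079, -2.356, 0.0]
contact_force: [-0.2, 0.3, -1.2]
opening: 15.0
grip_force: 30.0
```

Call:
arm_command --pt "0 0 0.002 0" --pt "0 0 0.004 0" --pt "0 0 0.006 0" --pt "0 0 0.006 0" --pt "0 0 0.006 0"

```text
time: 11.25
ee_pos: [449.6, 217.5, 91.6]
orientation: [-2.079, 2.356, 0.0]
contact_force: [-0.9, 0.6, 0.3]
opening: 14.8
grip_force: 30.0
```

Call:
arm_command --pt "0 0 0.002 0" --pt "0 0 0.003 0" --pt "0 0 0.003 0" --pt "0 0 0.003 0"

```text
time: 11.65
ee_pos: [449.6, 217.6, 91.4]
orientation: [-2.079, 2.355, -0.0]
contact_force: [-4.0, -0.7, 8.0]
opening: 14.9
grip_force: 30.0
```

Call:
arm_command --pt "0 0 0 0" --pt "0 0 0 0" --pt "0 0 0 0" --pt "0 0 0 0" --hand 0.45

```text
time: 12.05
ee_pos: [449.7, 217.6, 90.7]
orientation: [2.079, -2.356, 0.0]
contact_force: [0.9, 1.0, -0.2]
opening: 24.2
grip_force: 0.0
```

Call:
arm_command --pt "0 0 -0.02 0" --pt "0 0 -0.06 0" --pt "0 0 -0.16 0" --pt "0 0 -0.3 0" --pt "0 0 -0.44 0" --pt "0 0 -0.44 0" --pt "0 0 -0.44 0"

```text
time: 12.75
ee_pos: [449.9, 217.9, 202.4]
orientation: [-2.076, 2.353, 0.001]
contact_force: [0.1, 0.2, 0.2]
opening: 24.3
grip_force: 0.0
```

Run:
```python
from h import *
s=manip.read_state(); p,M=tool(s); f=grab('wrist','w7'); print(s['time'],p,s['contact_force'],np.degrees(np.arctan2(M[1,1],M[0,1]))%360-180)
t=grab('top','top1'); sc=grab('scene','sc1')
ex=np.array([np.cos(-.1243),np.sin(-.1243),0]); ey=np.array([-ex[1],ex[0],0]); c=np.array([474.5,214.77,0])
q=proj(f,c-25*ex+[0,0,68],True); u,v=q.astype(int); print('leafbore px',q,'holes',[proj(f,c+s*30*ey+[0,0,65],True) for s in(1,-1)])
a=cv2.resize(f['color'][max(0,v-90):v+90,u-110:u+70],(420,420),interpolation=cv2.INTER_CUBIC)
q=proj(sc,c+[0,0,65]); u,v=q.astype(int); b=cv2.resize(sc['color'][v-50:v+50,u-45:u+45],(378,420),interpolation=cv2.INTER_CUBIC)
cv2.imwrite('pics/v10.png',cv2.cvtColor(np.hstack([a,b]),cv2.COLOR_RGB2BGR))
```

```text
12.75 [449.93954278 217.91598099 202.41873872] [0.11808137 0.20016997 0.15758613] -7.154319234375919
leafbore px [324.47916917 234.23102885] holes [array([292.820866  , 269.35272122]), array([290.83022971, 194.48957808])]
```

View pics/v10.png

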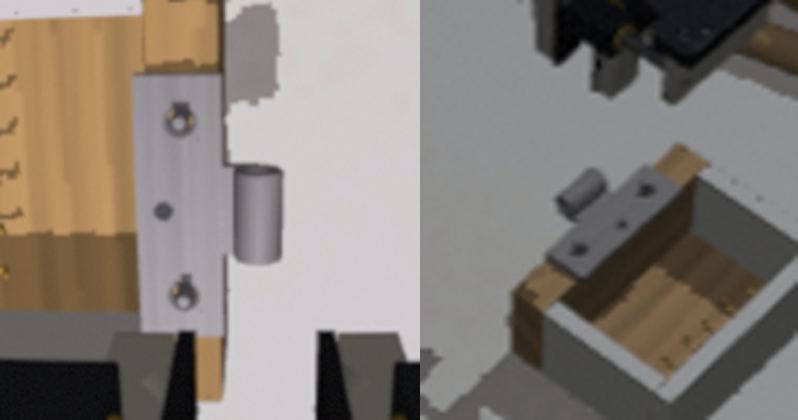

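The leaf is seated flush, with both pins showing through its holes at crop (180,120) and (183,293). Its knuckle overhangs the post's outer edge. Next, locate the door.

Run:
```python
from h import *
f=grab('top'); im=f['color']; g=cv2.cvtColor(im,cv2.COLOR_RGB2GRAY)
u0,u1,v0,v1=372,455,195,245; c=g[v0:v1,u0:u1]; print(g[219,413],g[222,400],np.percentile(c,[5,50,90,99]))
G=cv2.resize(c,None,fx=6,fy=6,interpolation=cv2.INTER_CUBIC)
m=(G>145).astype(np.uint8); cs,_=cv2.findContours(m,0,2); k=max(cs,key=cv2.contourArea); q=(k[:,0]+.5)/6-.5+[u0,v0]
P=np.array([onz(f,u,v,150)[:2] for u,v in q],np.float32); r=cv2.minAreaRect(P); print(r)
s=manip.read_state(); p,M=tool(s); 
yaw=np.radians(15.); t=np.array([r[0][0],r[0][1],p[2]]); print('tool shift',M.T@(t-p)/250)
```

```text
133 132 [ 58.  98. 134. 135.]Traceback (most recent call last):
  File "<stdin>", line 5, in <module>
ValueError: max() iterable argument is empty
```

Run:
```python
from h import *
f=grab('top'); a=onz(f,384,226.8,150); b=onz(f,443.2,210.2,150); c=(a+b)/2; d=a-b; yaw=np.arctan2(-d[0],d[1]); print(c,np.linalg.norm(d),np.degrees(yaw))
s=manip.read_state(); p,M=tool(s); ey=np.array([-np.sin(yaw),np.cos(yaw),0]); t=c+50*ey; t[2]=300; print(t,M.T@(t-p)/250, 'turn',-(np.degrees(yaw)+7.14)/120)
```

```text
[ 521.97432904 -223.11973652  150.        ] 152.58100193644998 14.769067433190967
[ 509.2281412  -174.77167869  300.        ] [ 1.5262151  -0.43265136 -0.39832272] turn -0.18257556194325805
```

Call:
arm_command --pt "0 0 -0.1 0" --pt "0.05 0 -0.25 0" --pt "0.2 -0.05 -0.39 0" --pt "0.36 -0.1 -0.398 0" --pt "0.54 -0.15 -0.398 0" --pt "0.72 -0.2 -0.398 0" --pt "0.9 -0.25 -0.398 0" --pt "0.9 -0.25 -0.398 0" --hand 0.1

```text
time: 13.8
ee_pos: [483.4, -17.9, 299.6]
orientation: [2.071, -2.359, -0.0]
contact_force: [-0.4, 0.0, 0.4]
opening: 39.5
grip_force: 0.0
```

Call:
arm_command --pt "0.15 -0.04 0 -0.05" --pt "0.3 -0.09 0 -0.1" --pt "0.45 -0.13 0 -0.15" --pt "0.57 -0.183 0 -0.183" --pt "0.626 -0.183 0 -0.183" --pt "0.626 -0.183 0 -0.183" --pt "0.626 -0.183 0 -0.183" --pt "0.626 -0.183 0 -0.183"

```text
time: 14.6
ee_pos: [509.5, -173.6, 300.2]
orientation: [-2.49, 1.916, 0.0]
contact_force: [0.2, 0.6, 0.2]
opening: 39.4
grip_force: 0.0
```

Run:
```python
from h import *
f=grab('wrist','w8'); s=manip.read_state(); p,M=tool(s); print(s['time'],p,s['contact_force'],np.degrees(np.arctan2(M[1,1],M[0,1]))%360-180)
g=cv2.cvtColor(f['color'],cv2.COLOR_RGB2GRAY)
ey=M@[-1,0,0]; c=np.array([521.97,-223.12,150])
for k in (70,0,-70):
    q=proj(f,c+k*ey,True); v=int(round(q[1])); u=int(round(q[0])); print(q); print(g[v,u-30:u+31].tolist())
for k in (-1,1):
    q=proj(f,c+k*75*ey,True); u,v=np.round(q).astype(int); print(q,g[v-20:v+21,u].tolist())
```

```text
14.65 [ 509.56614417 -173.49696901  300.38786978] [ 0.17961574 -1.12869381 -0.04583301] 14.85760222102067
[324.65618167 251.41333526]
[209, 209, 209, 208, 208, 209, 209, 208, 209, 209, 208, 209, 208, 209, 207, 209, 209, 209, 208, 201, 184, 198, 209, 209, 209, 209, 209, 209, 208, 209, 208, 208, 209, 208, 208, 209, 209, 208, 208, 200, 183, 199, 208, 209, 209, 208, 208, 209, 209, 207, 208, 209, 209, 209, 207, 208, 209, 208, 209, 208, 208]
[324.72324711 164.92865301]
[120, 120, 120, 120, 120, 120, 120, 120, 116, 100, 95, 87, 73, 74, 92, 124, 162, 195, 207, 209, 209, 208, 209, 209, 209, 208, 209, 208, 208, 208, 208, 207, 209, 209, 209, 210, 202, 169, 99, 70, 70, 73, 71, 74, 73, 72, 73, 72, 72, 73, 73, 72, 73, 72, 71, 71, 78, 97, 111, 115, 116]
[324.74319117  73.71515614]
[139, 139, 139, 139, 139, 140, 139, 139, 139, 138, 139, 136, 127, 129, 143, 152, 153, 153, 152, 153, 153, 153, 153, 153, 152, 153, 153, 152, 152, 152, 153, 153, 152, 145, 129, 133, 138, 138, 138, 139, 140, 140, 140, 140, 140, 141, 141, 140, 139, 138, 139, 139, 139, 137, 137, 138, 138, 137, 137, 138, 137]
[324.74255983  67.29590991] [136, 140, 152, 157, 148, 140, 139, 143, 150, 143, 137, 138, 138, 139, 139, 139, 140, 139, 140, 140, 140, 136, 130, 144, 152, 153, 152, 153, 154, 153, 154, 152, 153, 153, 152, 153, 153, 153, 154, 153, 153]
[324.65007673 257.1770635 ] [208, 209, 209, 208, 208, 209, 210, 209, 208, 209, 209, 209, 208, 209, 208, 208, 209, 209, 208, 209, 209, 208, 208, 210, 210, 208, 208, 209, 208, 208, 209, 209, 208, 210, 208, 209, 209, 209, 208, 209, 208]
```

Run:
```python
from h import *
f=grab('wrist'); s=manip.read_state(); p,M=tool(s); print(p)
g=cv2.cvtColor(f['color'],cv2.COLOR_RGB2GRAY).astype(float)
for v in range(240,272,2): print(v,g[v,306:345].astype(int).tolist())
# far end sub-rows
for u in (312,316,320,324,328): print(u,g[60:80,u].astype(int).tolist())
def edges(v,uc):
    r=g[v,uc-22:uc+23]; return r
for v in (80,100,120,240,248): print(v,g[v,300:342].astype(int).tolist())
```

```text
[ 509.61005406 -173.51681247  300.48262095]
240 [210, 208, 210, 208, 209, 208, 209, 209, 202, 188, 200, 208, 209, 209, 209, 209, 209, 209, 210, 209, 209, 208, 209, 209, 209, 208, 209, 208, 199, 177, 196, 207, 210, 209, 209, 208, 208, 209, 208]
242 [209, 208, 208, 209, 208, 209, 208, 209, 202, 184, 199, 208, 209, 208, 208, 209, 209, 208, 209, 210, 209, 208, 208, 209, 209, 209, 208, 209, 197, 172, 195, 207, 209, 209, 208, 208, 209, 209, 209]
244 [208, 209, 208, 208, 209, 208, 209, 207, 198, 172, 192, 208, 208, 209, 208, 208, 208, 210, 208, 209, 209, 209, 209, 209, 208, 209, 209, 209, 199, 180, 197, 208, 209, 209, 208, 208, 208, 209, 208]
246 [209, 209, 209, 209, 209, 208, 208, 209, 201, 183, 197, 208, 209, 209, 207, 208, 208, 208, 209, 208, 209, 209, 208, 208, 207, 209, 209, 208, 201, 182, 198, 209, 209, 208, 208, 208, 209, 208, 208]
248 [209, 209, 208, 209, 208, 209, 209, 209, 201, 184, 198, 207, 208, 208, 208, 209, 209, 209, 208, 208, 209, 209, 208, 209, 209, 208, 209, 208, 202, 185, 199, 209, 209, 209, 208, 209, 208, 209, 209]
250 [210, 208, 209, 208, 209, 208, 209, 209, 201, 187, 1
[... 3001 characters left out ...]
, 153, 154, 145, 109, 73, 65, 71, 71, 70, 70, 69, 69, 70, 69, 70]
120 [102, 109, 121, 130, 137, 143, 145, 143, 143, 149, 170, 200, 209, 204, 184, 161, 152, 151, 152, 152, 151, 153, 151, 152, 153, 153, 152, 152, 153, 153, 145, 115, 83, 71, 74, 73, 74, 73, 73, 74, 73, 74]
240 [209, 209, 209, 208, 208, 209, 210, 208, 210, 208, 209, 208, 209, 209, 202, 188, 200, 208, 209, 209, 209, 209, 209, 209, 210, 209, 209, 208, 209, 209, 209, 208, 209, 208, 199, 177, 196, 207, 210, 209, 209, 208]
248 [208, 208, 211, 208, 208, 209, 209, 209, 208, 209, 208, 209, 209, 209, 201, 184, 198, 207, 208, 208, 208, 209, 209, 209, 208, 208, 209, 209, 208, 209, 209, 208, 209, 208, 202, 185, 199, 209, 209, 209, 208, 209]
```

Run:
```python
from h import *
f=grab('wrist'); s=manip.read_state(); p,M=tool(s)
C=np.array([(319.0,80),(319.6,100),(320.5,120),(325,244)])
Q=np.array([onz(f,u,v,150,True)[:2] for u,v in C]); d=Q[-1]-Q[0]; yaw=np.arctan2(-d[0],d[1]); print(Q,np.degrees(yaw))
a=onz(f,318.6,69.3,150,True);b=onz(f,325.4,258.7,150,True); L=np.linalg.norm(a-b);c=(a+b)/2; print(a,b,L,c)
# edges of width check
print(np.linalg.norm(onz(f,310.2,120,150,True)-onz(f,331,120,150,True)))
ty=np.degrees(np.arctan2(M[1,1],M[0,1]))%360-180; t=c.copy(); t[2]=148; print('shift',M.T@(t-p)/250,'turn',-(np.degrees(yaw)-ty)/120,ty,p)
```

```text
[[ 543.09263473 -284.93999427]
 [ 538.70651077 -270.16022261]
 [ 534.13119771 -255.53672695]
 [ 505.54808087 -161.54542187]] 16.92312900795436
[ 545.51703181 -292.90315626  150.        ] [ 501.95312687 -149.36867334  150.        ] 149.99987199582154 [ 523.73507934 -221.1359148   150.        ]
15.631984182993127
shift [ 0.19828947 -0.00541087  0.61011624] turn -0.017075343786201458 14.874087753610183 [ 509.63691318 -173.58750228  300.52787899]
```

Call:
arm_command --pt "0.1 -0.005 0 -0.017" --pt "0.198 -0.005 0.05 -0.017" --pt "0.198 -0.005 0.2 -0.017" --pt "0.198 -0.005 0.34 -0.017" --pt "0.198 -0.005 0.42 -0.017" --pt "0.198 -0.005 0.48 -0.017" --pt "0.198 -0.005 0.54 -0.017" --pt "0.198 -0.005 0.58 -0.017" --pt "0.198 -0.005 0.61 -0.017" --pt "0.198 -0.005 0.61 -0.017" --pt "0.198 -0.005 0.61 -0.017"

```text
time: 15.85
ee_pos: [523.8, -222.0, 148.3]
orientation: [-2.523, 1.871, -0.001]
contact_force: [-0.8, 0.0, 0.1]
opening: 39.4
grip_force: 0.0
```

Run:
```python
from h import *
ps=[]
for i in range(3):
    f=grab('wrist'); s=manip.read_state(); p,M=tool(s); ps.append(p)
p=np.mean(ps,0); print(p,s['contact_force'],np.degrees(np.arctan2(M[1,1],M[0,1]))%360-180, M.T@(np.array([523.735,-221.136,148])-p))
g=cv2.cvtColor(f['color'],cv2.COLOR_RGB2GRAY)
for v in (230,270): print(g[v,270:380:2].tolist())
print(proj(f,(545.5,-292.9,150),True), proj(f,(523.7+20*np.sin(.295),-221.1-20*np.cos(.295),150),True))
```

```text
[ 523.90554209 -222.04004711  148.56815468] [0.74998765 0.37963443 0.59423783] 16.856384024767834 [-0.91497027 -0.09823897  0.56777112]
[140, 140, 138, 138, 138, 136, 136, 136, 136, 135, 135, 134, 135, 133, 133, 133, 126, 138, 164, 165, 165, 166, 165, 165, 165, 166, 165, 165, 165, 164, 165, 167, 165, 165, 165, 165, 165, 161, 105, 78, 80, 79, 79, 80, 79, 80, 79, 79, 79, 79, 79, 80, 79, 79, 87]
[135, 145, 145, 145, 143, 144, 130, 78, 78, 78, 78, 76, 104, 128, 146, 163, 181, 143, 158, 165, 165, 165, 165, 165, 165, 165, 165, 165, 166, 165, 166, 166, 165, 165, 166, 166, 165, 146, 81, 78, 78, 79, 78, 76, 79, 79, 78, 77, 78, 78, 78, 78, 78, 78, 77]
[324.68689199 148.97024248] [324.56158387 291.24865716]
```

Call:
arm_command --pt "0 0 0 0" --pt "0 0 0 0" --pt "0 0 0 0" --pt "0 0 0 0" --pt "0 0 0 0" --pt "0 0 0 0" --hand 1

```text
time: 16.6
ee_pos: [523.5, -222.0, 147.9]
orientation: [2.523, -1.872, 0.0]
contact_force: [0.1, 0.6, 0.8]
opening: 15.9
grip_force: 30.0
```

Call:
arm_command --pt "0 0 -0.01 0" --pt "0 0 -0.04 0" --pt "0 0 -0.1 0" --pt "0 0 -0.2 0" --pt "0 0 -0.2 0" --pt "0 0 -0.2 0"

```text
time: 17.2
ee_pos: [523.5, -221.9, 198.2]
orientation: [-2.522, 1.872, -0.001]
contact_force: [-0.9, 0.4, -3.3]
opening: 16.2
grip_force: 30.0
```

Run:
```python
from h import *
ps=[]
for i in range(3):
    f=grab('wrist'); s=manip.read_state(); p,M=tool(s); ps.append(p)
p=np.mean(ps,0); print(p,s['contact_force'],s['wrist_torque'],s['opening'],M.round(4).tolist())
g=cv2.cvtColor(f['color'],cv2.COLOR_RGB2GRAY)
for u in (318,324,330): print(g[135:165,u].tolist())
for v in (165,200,250): print(g[v,290:360].tolist())
print(proj(f,p+M@[-0.9+75,0,-2],True),proj(f,p+M@[-0.9+70,0,-2],True))
```

```text
[ 522.79567551 -221.80751945  197.01015144] [ 0.29380274 -0.23287263 -2.75117955] [-0.01816333  0.16246977  0.01059597] 15.855138716339592 [[0.2897, -0.9571, -0.0018], [-0.9571, -0.2897, 0.0005], [-0.001, 0.0016, -1.0]]
[74, 80, 90, 93, 94, 93, 95, 95, 94, 94, 95, 95, 94, 107, 130, 146, 152, 153, 153, 153, 154, 153, 153, 154, 153, 153, 153, 152, 153, 152]
[84, 85, 90, 94, 94, 95, 94, 94, 94, 94, 94, 95, 95, 107, 130, 146, 152, 154, 152, 153, 153, 153, 153, 153, 153, 153, 152, 152, 153, 153]
[75, 82, 88, 94, 96, 95, 94, 94, 94, 94, 94, 94, 96, 107, 130, 146, 152, 153, 153, 153, 153, 153, 153, 153, 152, 153, 153, 154, 154, 153]
[101, 101, 100, 100, 100, 101, 100, 99, 101, 99, 99, 102, 126, 145, 152, 154, 153, 153, 152, 153, 153, 152, 155, 153, 154, 152, 153, 153, 153, 152, 154, 153, 153, 153, 153, 154, 153, 152, 152, 154, 153, 153, 154, 153, 153, 153, 153, 152, 154, 153, 154, 153, 153, 151, 147, 128, 86, 60, 56, 58, 59, 59, 60, 61, 61, 60, 60, 60, 59, 61]
[114, 102, 109, 120, 127, 132, 139, 143, 145, 148, 149, 140, 125, 136, 151, 154, 153, 154, 152, 153, 153, 153, 153, 153, 153, 153, 153, 153, 153, 153, 153, 152, 153, 153, 152, 152, 154, 152, 153, 153, 154, 153, 154, 153, 153, 153, 152, 153, 153, 153, 153, 153, 153, 151, 141, 120, 86, 73, 73, 72, 73, 73, 74, 73, 73, 73, 72, 72, 72, 73]
[72, 71, 72, 73, 72, 72, 72, 71, 71, 72, 71, 73, 90, 122, 140, 150, 152, 153, 153, 153, 154, 154, 153, 153, 152, 154, 152, 153, 153, 153, 153, 153, 153, 154, 153, 152, 153, 153, 152, 153, 152, 153, 154, 153, 152, 153, 152, 153, 153, 153, 153, 153, 151, 146, 129, 89, 72, 72, 73, 71, 72, 73, 71, 71, 70, 70, 73, 72, 72, 72]
[324.76388493 148.91745057] [324.75238321 162.9397396 ]
```

Call:
arm_command --pt "0 0 -0.08 0" --pt "0 0 -0.17 0" --pt "0 0 -0.24 0" --pt "-0.05 0 -0.26 0" --pt "-0.15 0 -0.26 0" --pt "-0.27 -0.02 -0.26 0" --pt "-0.4 -0.04 -0.26 0" --pt "-0.53 -0.06 -0.26 0" --pt "-0.66 -0.084 -0.26 0" --pt "-0.78 -0.084 -0.26 0" --pt "-0.9 -0.084 -0.26 0" --pt "-0.9 -0.084 -0.26 0"

```text
time: 18.55
ee_pos: [476.6, 2.0, 261.8]
orientation: [2.525, -1.868, -0.002]
contact_force: [0.0, 1.1, -2.9]
opening: 15.5
grip_force: 30.0
```

Call:
arm_command --pt "-0.1 -0.01 0 0.03" --pt "-0.22 -0.03 0 0.06" --pt "-0.34 -0.05 0 0.09" --pt "-0.46 -0.07 0 0.12" --pt "-0.58 -0.083 0 0.15" --pt "-0.7 -0.083 0 0.18" --pt "-0.81 -0.083 0 0.2" --pt "-0.87 -0.083 0 0.2" --pt "-0.891 -0.083 0 0.2" --pt "-0.891 -0.083 0 0.2" --pt "-0.891 -0.083 0 0.2" --pt "-0.891 -0.083 0 0.2"

```text
time: 19.75
ee_pos: [433.7, 217.8, 262.7]
orientation: [2.078, -2.356, 0.0]
contact_force: [0.4, 0.2, -3.1]
opening: 16.0
grip_force: 30.0
```

```bash
cat > m.py <<'E'
from h import *
ps=[];ys=[];F=[]
for i in range(5):
    f=grab('wrist'); s=manip.read_state(); p,M=tool(s); ps.append(p); ys.append(np.degrees(np.arctan2(M[1,1],M[0,1]))%360-180); F.append(s['contact_force'])
p=np.mean(ps,0); print(s['time'],p,np.std(ps,0),np.mean(ys),np.mean(F,0),s['wrist_torque'],s['opening'],M[:,2])
t=np.array([433.66,218.65,198.]); print('tool shift mm',M.T@(t-p),'norm',M.T@(t-p)/250,'turn',(np.mean(ys)+7.14)/120)
E
python3 m.py
python3 - <<'E'
from h import *
f=grab('wrist','w9')
ex=np.array([np.cos(-.1246),np.sin(-.1246),0]); ey=np.array([-ex[1],ex[0],0]); c=np.array([449.65,217.55,0])
for y in (-15,15): print('leaf knuckle end',[proj(f,c+y*ey+x*ex+[0,0,68],True).round(1).tolist() for x in (-8,0,8)])
print('holes/pins',[proj(f,c+25*ex+y*ey+[0,0,71],True).round(1).tolist() for y in(-30,30)])
E
```

```text
20.0 [433.76486331 218.02534092 262.83159185] [0.02347516 0.14496088 0.04315514] -7.193390809025783 [ 0.62670719  0.11427551 -2.51368482] [ 0.00731002  0.15513537 -0.01743267] 15.431353387635786 [ 1.02128342e-04  1.04619529e-04 -9.99999989e-01]
tool shift mm [-0.59908987  0.18786003 64.8316458 ] norm [-0.00239636  0.00075144  0.25932658] turn -0.00044492340854819604
leaf knuckle end [[315.0, 200.4], [306.1, 200.5], [297.3, 200.5]]
leaf knuckle end [[315.2, 232.3], [306.5, 232.3], [297.9, 232.3]]
holes/pins [[277.7, 184.9], [279.9, 248.7]]
```

Call:
arm_command --pt "-0.0024 0.0008 0 0" --pt "-0.0024 0.0008 0.05 0" --pt "-0.0024 0.0008 0.1 0" --pt "-0.0024 0.0008 0.14 0" --pt "-0.0024 0.0008 0.16 0" --pt "-0.0024 0.0008 0.17 0" --pt "-0.0024 0.0008 0.17 0" --pt "-0.0024 0.0008 0.17 0"

```text
time: 20.85
ee_pos: [433.7, 219.4, 220.6]
orientation: [-2.078, 2.355, -0.0]
contact_force: [0.6, -0.0, -2.8]
opening: 15.9
grip_force: 30.0
```

```bash
python3 m.py
```

```text
21.1 [433.65146158 219.39632932 220.70513168] [0.05259305 0.04438208 0.05342951] -7.1450601824848885 [-0.27667332  0.39346218 -2.84176063] [0.02798478 0.08728113 0.02255999] 15.68113121794401 [ 4.24236090e-04  4.66064976e-04 -9.99999801e-01]
tool shift mm [ 0.75116879 -0.09306652 22.70478296] norm [ 0.00300468 -0.00037227  0.09081913] turn -4.21681873740735e-05
```

Call:
arm_command --pt "0.0015 0 0.01 0" --pt "0.0015 0 0.02 0" --pt "0.0015 0 0.03 0" --pt "0.0015 0 0.04 0" --pt "0.0015 0 0.048 0" --pt "0.0015 0 0.048 0" --pt "0.0015 0 0.048 0"

```text
time: 21.8
ee_pos: [433.4, 218.9, 208.3]
orientation: [2.079, -2.355, 0.0]
contact_force: [0.4, -0.3, -3.0]
opening: 16.0
grip_force: 30.0
```

```bash
python3 m.py
python3 - <<'E'
from h import *
f=grab('wrist','w10')
ex=np.array([np.cos(-.1246),np.sin(-.1246),0]); ey=np.array([-ex[1],ex[0],0]); c=np.array([449.65,217.55,0])
q=proj(f,c+25*ex-30*ey+[0,0,70],True); print('pin pred',q); print('leaf -y edge corners',[proj(f,c+(25+x)*ex-45*ey+[0,0,65],True).round(1).tolist() for x in(-13,15)])
print('post end',[proj(f,c+(25+x)*ex-75*ey+[0,0,60],True).round(1).tolist() for x in(-12,12)])
g=cv2.cvtColor(f['color'],cv2.COLOR_RGB2GRAY); u,v=np.round(q).astype(int)
print(g[v-14:v+15,u-12:u+13])
s=f['color'].astype(int); d=s[...,0]-s[...,2]
print('col R-B at u',u,d[v-60:v+15,u].tolist(),v-60)
E
```

```text
22.05 [433.47880049 218.92271166 208.40790781] [0.01185676 0.01000235 0.02220027] -7.14626270028972 [ 0.08354265 -0.10117698 -3.22182632] [ 0.03771749  0.12037445 -0.03475791] 15.94735344835746 [ 1.23775801e-04  1.41619291e-04 -9.99999982e-01]
tool shift mm [ 0.24967144 -0.21262642 10.40789143] norm [ 0.00099869 -0.00085051  0.04163157] turn -5.2189169080999836e-05
pin pred [268.86729088 195.83924733]
leaf -y edge corners [[286.3, 174.9], [249.7, 175.5]]
post end [[285.0, 134.9], [253.6, 135.7]]
[[146 148 148 148 147 145 145 142 142 141 141 144 147 150 151 151 149 147
  149 149 150 151 152 149 146]
 [146 148 150 149 148 147 145 144 141 142 142 144 147 149 151 151 148 148
  148 150 150 152 151 149 147]
 [146 148 149 149 148 146 145 143 142 141 143 145 146 149 152 151 147 147
  148 150 150 152 152 151 147]
 [146 148 150 150 148 148 145 142 142 142 143 144 148 150 153 151 149 148
  148 150 151 152 153 150 147]
 [146 148 150 150 149 146 144 143 142 142 143 146 147 150 150 149 148 147
  148 150 150 151 152 151 148]
 [147 148 149 150 149 148 145 143 142 140 142 143 143 138 134 134 139 145

[... 2042 characters left out ...]
2 153 151 149 149 146 146 145 146 146 151 154 156 154 151
  153 153 154 155 154 154 153]
 [149 149 151 152 154 151 150 148 147 146 145 145 146 150 152 156 155 152
  152 154 154 156 155 154 153]
 [148 149 152 153 153 152 150 149 147 146 146 145 147 152 154 155 155 153
  152 153 154 155 155 154 154]
 [149 149 153 153 154 151 150 149 148 146 145 146 147 150 154 155 156 152
  153 153 155 156 155 154 155]]
col R-B at u 269 [59, 82, 88, 89, 89, 89, 89, 89, 89, 90, 89, 90, 89, 89, 91, 89, 89, 89, 89, 89, 89, 88, 88, 89, 90, 90, 89, 90, 90, 90, 89, 90, 89, 89, 82, 69, 59, 58, 56, 46, 14, 0, -1, 0, -1, 0, -1, 0, 0, 1, 1, 0, 0, -1, 0, 3, 2, 0, 0, 0, 0, 1, 0, 0, 0, 0, -1, -1, 0, -1, 0, 0, -1, 0, 0] 136
```

Call:
arm_command --pt "0.0006 -0.0005 0.006 0" --pt "0.0006 -0.0005 0.012 0" --pt "0.0006 -0.0005 0.018 0" --pt "0.0006 -0.0005 0.024 0" --pt "0.0006 -0.0005 0.03 0" --pt "0.0006 -0.0005 0.036 0" --pt "0.0006 -0.0005 0.04 0" --pt "0.0006 -0.0005 0.0415 0" --pt "0.0006 -0.0005 0.0415 0" --pt "0.0006 -0.0005 0.0415 0"

```text
time: 23.1
ee_pos: [433.6, 218.7, 198.0]
orientation: [-2.079, 2.356, -0.0]
contact_force: [0.5, -0.7, -2.8]
opening: 15.7
grip_force: 30.0
```

```bash
python3 m.py
python3 - <<'E'
from h import *
s=manip.read_state(); p,M=tool(s); f=grab('wrist')
g=cv2.cvtColor(f['color'],cv2.COLOR_RGB2GRAY)
print(proj(f,p+M@[74.1,0,-1.6],True)); print(g[138:160,324].tolist()); print(g[170,295:355].tolist())
sc=grab('scene','sc2'); q=[proj(sc,x) for x in ((449.65,217.55,68),)]; print(q)
E
```

```text
23.35 [433.55854807 218.73332154 198.0068427 ] [0.01268154 0.01149561 0.01305997] -7.148170550296515 [ 0.16443719 -0.4057077  -2.5872697 ] [ 0.02183552  0.13181127 -0.02210203] 15.98043664156141 [ 8.40965169e-05  8.41550061e-05 -9.99999993e-01]
tool shift mm [ 0.0700499  -0.11103137  0.00684422] norm [ 2.80199581e-04 -4.44125476e-04  2.73768902e-05] turn -6.808791913763083e-05
[324.78011883 148.31317526]
[102, 98, 98, 98, 99, 99, 99, 100, 99, 100, 115, 141, 149, 152, 151, 151, 151, 151, 151, 151, 152, 151]
[139, 139, 138, 140, 139, 134, 124, 126, 138, 147, 152, 151, 151, 151, 151, 151, 152, 151, 151, 152, 151, 151, 152, 151, 151, 151, 152, 151, 152, 151, 151, 151, 151, 151, 151, 151, 152, 152, 152, 152, 152, 152, 152, 152, 151, 152, 152, 152, 150, 145, 143, 166, 199, 207, 206, 206, 206, 207, 206, 207]
[array([333.92891524, 172.97054173])]
```

```bash
python3 -c "
from rig import job
print(job.hand_in())"
```

```text
the job is handed in; nothing more can be done
None
```

I seated the hinge leaf on its pins and let go of it. The door is held in the gripper with its bores about 0.1 mm from the leaf's by the arm's own readings (not checked in a picture), its full weight off the hinge, and the job was handed in at about 23 s with no verdict returned.

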